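# Release the spring stop and slide the punnet carriage on

### The arm

A 7-joint arm with a two-finger parallel gripper is mounted at the origin on the work surface. World frame = base frame: x ahead of the robot, y to its left, z up, the work surface at z = 0. Lengths are in m, angles in rad, forces in N, time in s.
With the tool pointing down it reaches from about 0.4 to 0.875 m from the base axis. Payload 19.3 kg.
Tool frame: the origin (TCP) lies at the centre of the arm's flange, where the gripper is bolted on; the fingertips stand 173 mm ahead of it and the grasp point (between the pads) lies 155 mm ahead of it (bot.grip_point_offset is the distance from the TCP to the grasp point, in m); z points along the fingers, x is the direction in which the jaws open and shut, and the axes are right-handed (so a half turn about z gives the same grasp; the last joint's range is limited). The gripper opens to 85 mm and grips with 20 to 120 N. Pads are 22 mm wide; open, the fingers measure 114 mm over their backs; the gripper's body (76 mm by 85 mm) begins 54 mm behind the grasp point. The pads swing forward as they close: fully open they stand 13 mm farther back than shut.
Start: joints at [-0.07, 0.521, -0.036, 1.599, 0.021, 1.021, -0.113], TCP at [0.625, -0, 0.405] pointing down, gripper open.
Joint ranges: [-2.91, 2.91], [-0.3, 2.13], [-1.5, 1.42], [0.17, 2.43], [-1.26, 4.41], [0.16, 1.93], [-2.52, 2.52]. Speed limits (rad/s): [1.89, 1.89, 2.39, 2.39, 3.01, 3.01, 3.01].

### API

Orientations are given as [roll, pitch, yaw] about the fixed x, y, z axes, in that order (R = Rz(yaw) Ry(pitch) Rx(roll)).
In Python, from workcell import bot gives the robot as it stands.
- The arm moves only by the tool step_arm, never from a script. Its argument "plan" is a list that holds one entry, the list of rows, each a list of 4 numbers: the shift along the world's x, y, z in cm, then the turn about the world's z in rad. A call has 1 to 12 rows; each row is the pose to reach, as a shift and turn from the pose measured when the call began; what a row does not reach only later rows make up. A row lasts 1/12 s, in which the tool goes at most 41.7 mm and 7.16 degrees, less where a joint would pass 70% of its speed; a pose out of reach is approached as far as the arm can. A call with a gripper value outside its range is refused whole. "jaw" is the closure, from 0 (fully open) to 1 (shut), set as the call begins (left out, the last holds). The fingers move at their own pace and stop on an object; "force" is the grip in N (left out, the last holds). Time passes only in rows, so rows that repeat a pose let the fingers close. It gives the time, the measured TCP pose, the force and the opening at its end, in the units of the state.
- bot.observe(): the state, without advancing time (a new reading comes with each control period).
- bot.grab_frame(name): name is "scene" or "side" or "wrist"; returns a dict with "pixels" (480x640x3 uint8, blue, green, red), "mtx" (3x3 intrinsics, pixels), "R" (3x3) and "t" (3): a world point X has camera coordinates R X + t. Camera axes: x right, y down, z forward; pixel columns grow to the right and rows downward; lengths in m; the calibration is good to about 2 mm. A picture is of the moment at which its call begins. There is no depth.
- bot.job_done(): hands the job in, once; it reports no verdict.
The state is a dict: "clock": time; "qpos": joint angles; "qd": joint speeds; "joint_efforts": joint torques, N m; "position": TCP position; "tool_rot": TCP orientation; "force": force on the tool from outside, world axes, zero at the start; "moment": the same for the moment, N m; "grip_width": finger opening in m.
Only numpy, scipy, OpenCV 4.12 (cv2) and the standard library are available. Lean on these libraries where they do the work, as an engineer would, in place of code of your own. Each camera call takes 0.05 s, during which the arm holds its last target.

### The job

On the packing table a metal carriage with a punnet of walnuts waits on a short slide, held back by a spring stop pin. Without lifting the carriage, press the bar beside the slide down with a fingertip and, keeping it down, push the carriage by its side lug along the slide past the pin, on to the far end stop; then let go so that the pin springs up fully behind the carriage. Finish clear of everything, and leave the other things on the table where they stand.

Things in the scene. Friction and masses are not known exactly. Their poses are not given: they have to be found in the camera images.
- track: Fixed slide: aluminium bed 525 x 119 mm, its top 30 mm above the table; 8 mm guide walls, top 46 mm above the table. Origin: on the table, on the slide's centre line, under the pin. y axis: along the slide, the way the carriage must go; x: across it (press bar on the -x side); z up. Inner face of the far end stop at y = +217 mm, of the rear one at y = -272 mm.
- stop (a joint): How far the spring stop is pressed down, m: 0 up, 0.014 fully down. Pin and press bar are one rigid piece that moves only vertically and springs up when let go (1.5 N to start, 3.5 N fully down). Pressed 11 mm or more, the pin is below the bed; once the carriage's front covers the pin, the carriage keeps it down until its rear end has passed.
- pin_top (a point): Centre of the top of the stop pin, a steel pin 14 mm across on the slide's centre line (track x = 0, y = 0), 10 mm above the bed when up. It blocks the carriage.
- bar_centre (a point): Centre of the top of the steel press bar, 180 mm long along the slide, 30 mm wide, 8 mm thick: track x = -81 mm, y from -165 to +15 mm. Its top is 52 mm above the table when up, 38 mm fully pressed. It can be pressed anywhere along its length and a finger can slide along it. Gap of 6 mm between bar and guide wall.
- carriage: Loose steel carriage, 200 mm long along the slide (y), 100 mm wide, about 0.9 kg, runs easily; fixed black punnet of walnuts on it, top about 60 mm above the underside, at x = -34 to +46 mm. Origin: centre of its underside; axes as the track's. Starts behind the pin (track y -165 to -115 mm); at the far end stop its origin is at track y = +117 mm, its rear end 10 mm past the pin.
- lug_face (a point): Middle of the rear face of the carriage's side lug, to be pushed towards +y: a square dark steel bar 16 mm thick along the slide that reaches sideways above guide wall and press bar, clear of the bar even when that is up. In the carriage's frame at x = -81, y = +60, z = +37 mm; the lug ends at x = -100 mm and spans 58 to 76 mm above the table.
- apple_a: Bystander, leave alone: loose red apple about 72 mm across, 62 mm high, on the bar's side of the slide, near the far end. Origin: centre of its underside.
- apple_b: Bystander, leave alone: loose red apple about 68 mm across, 58 mm high, on the other side of the slide. Origin: centre of its underside.
- mug: Bystander, leave alone: loose white mug, 80 mm across, 90 mm high, beyond the slide. Origin: centre of its underside.
- brush: Bystander, leave alone: loose hand brush, 170 mm long, lying beyond the slide. Origin: its middle, on the table.
- screwdriver: Bystander, leave alone: loose screwdriver lying about 100 mm outside the press bar, roughly along the slide. Origin: its middle, on the table.
- jar: Bystander, leave alone: loose glass jar with lid, 70 mm across, 85 mm high, to the robot's right. Origin: centre of its underside.
- twine_tin: Bystander, leave alone: loose small round tin, 66 mm across, 45 mm high, to the robot's left. Origin: centre of its underside.

How it is judged:
By the outcome, as a careful person would: the job done as asked, in the order asked, and still so for the second after the job is handed in, with the robot touching nothing.
It also fails if it takes over 42 s, if anything falls off the work surface, if the arm or the gripper's body presses on something with over 40 N, if the wrist force passes 120 N, or if a joint passes its speed limit or range.

## Working session

There is one attempt and no reset: what is moved stays moved. The work goes in short steps, Python scripts to look and compute and a tool call to move; the robot and the scene stay as the last step left them, time stands still between calls to the robot, and variables do not carry over. Pictures are saved under pics/ and viewed, and the job is handed in when it is done.

Besides the shell and the picture viewer there is one more tool, called after "Request:" as name(argument=value, ...) on one line, values as JSON. step_arm: Moves the arm, as the interface text tells. Its arguments: {"type":"object","properties":{"plan":{"type":"array"},"jaw":{"type":"number"},"force":{"type":"number"}},"required":["plan"]}

```bash
mkdir -p pics; ls; python3 - <<'E'
from workcell import bot
import cv2,pickle
s=bot.observe();print(s)
d={}
for n in("scene","side","wrist"):
    f=bot.grab_frame(n);d[n]=f;cv2.imwrite(f"pics/{n}0.png",f["pixels"])
pickle.dump(d,open("f0.pkl","wb"))
E
```

```text
pics
{'clock': 0.0, 'qpos': array([-0.07018388,  0.52201463, -0.03628796,  1.59996415,  0.02118209,
        1.02108987, -0.11280555]), 'qd': array([ 0.00010849,  0.0002164 ,  0.00057802,  0.00125401, -0.00068605,
       -0.00154635,  0.0017354 ]), 'joint_efforts': array([-4.24098413e-03, -9.27110124e+01,  1.97758444e+00, -3.69928443e+01,
        1.76317629e-02,  8.19846697e-03, -6.58496788e-05]), 'position': array([ 6.24875467e-01, -4.89782597e-05,  4.04141380e-01]), 'tool_rot': array([ 3.14151173e+00,  1.08868591e-03, -7.60360744e-05]), 'force': array([-0.41216853, -1.2735949 , -0.55023003]), 'moment': array([ 0.04942827, -0.02799358, -0.01244534]), 'grip_width': 0.08546823244959836}
```

View pics/scene0.png

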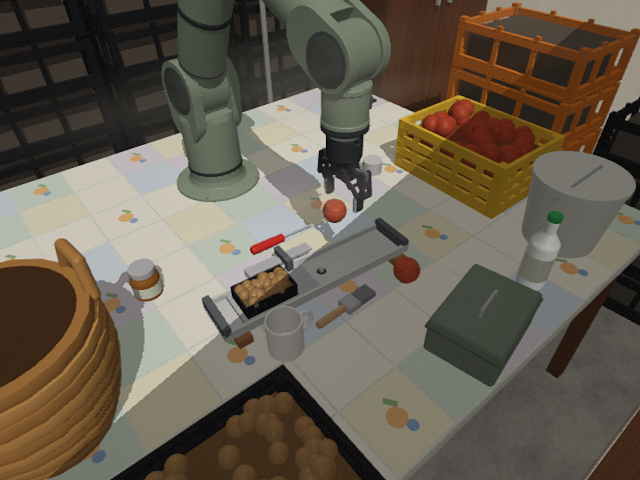

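View pics/side0.png

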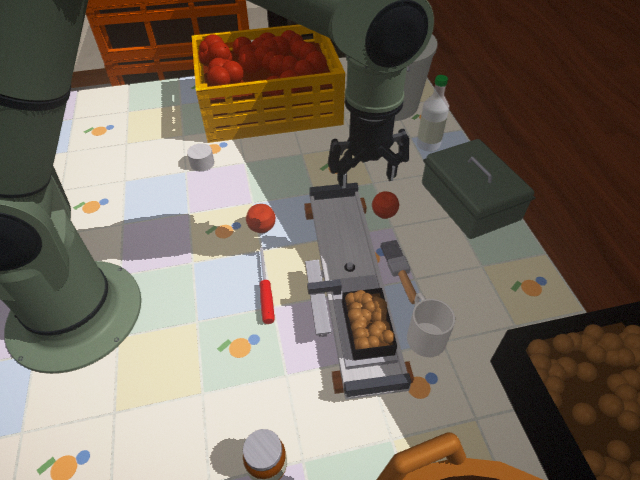

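View pics/wrist0.png

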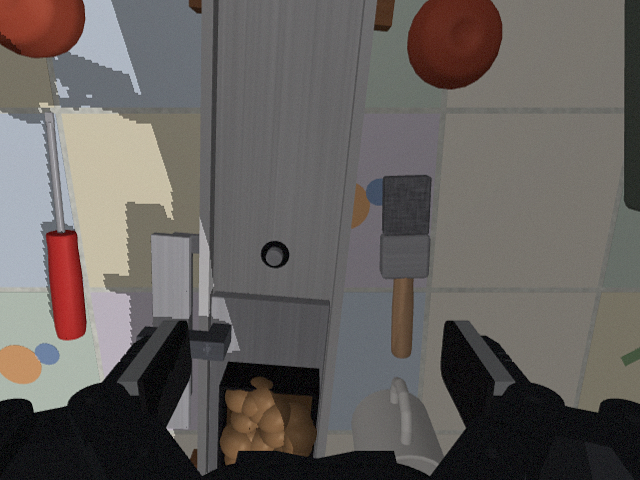

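```bash
python3 - <<'E'
import cv2,pickle
d=pickle.load(open("f0.pkl","rb"))
for n,(x0,y0,x1,y1),k in(("scene",(190,170,430,350),3.3),("side",(230,170,450,400),2.6),("wrist",(130,220,350,480),2.3)):
    c=d[n]["pixels"][y0:y1,x0:x1];c=cv2.resize(c,None,fx=k,fy=k,interpolation=cv2.INTER_CUBIC);cv2.imwrite(f"pics/{n}0z.png",c);print(c.shape)
    print(n,d[n]["mtx"],d[n]["R"],d[n]["t"])
E
```

```text
(594, 792, 3)
scene [[454.95350736   0.         322.13528455]
 [  0.         454.95350736 241.73724757]
 [  0.           0.           1.        ]] [[ 0.63379946  0.77339814 -0.01239168]
 [ 0.49532837 -0.41812183 -0.76146172]
 [-0.59409431  0.47647607 -0.64809143]] [-0.34845253 -0.21148572  1.52397158]
(598, 572, 3)
side [[488.20548086   0.         321.71876313]
 [  0.         488.20548086 242.41323565]
 [  0.           0.           1.        ]] [[ 0.97468765 -0.223541   -0.00366283]
 [-0.17324643 -0.74483404 -0.6443663 ]
 [ 0.14131408  0.62869044 -0.76470822]] [-0.52246333  0.14767215  1.03324324]
(598, 506, 3)
wrist [[428.01776078   0.         315.63238401]
 [  0.         428.01776078 247.18498653]
 [  0.           0.           1.        ]] [[ 9.99999866e-01 -6.13527716e-05 -5.13776426e-04]
 [ 8.87169879e-05 -9.57910962e-01  2.87065465e-01]
 [-5.09764333e-04 -2.87065472e-01 -9.57910828e-01]] [-0.6241658  -0.03688819  0.37864886]
```

View pics/scene0z.png

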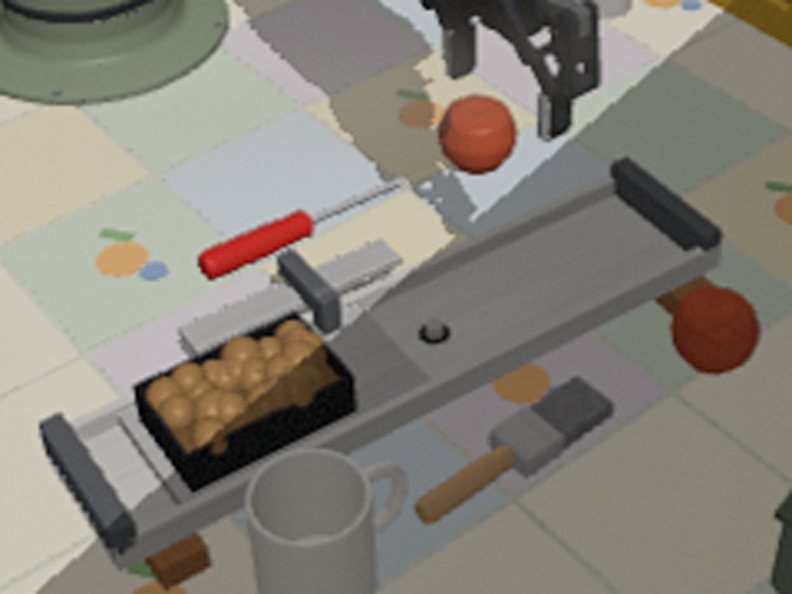

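View pics/side0z.png

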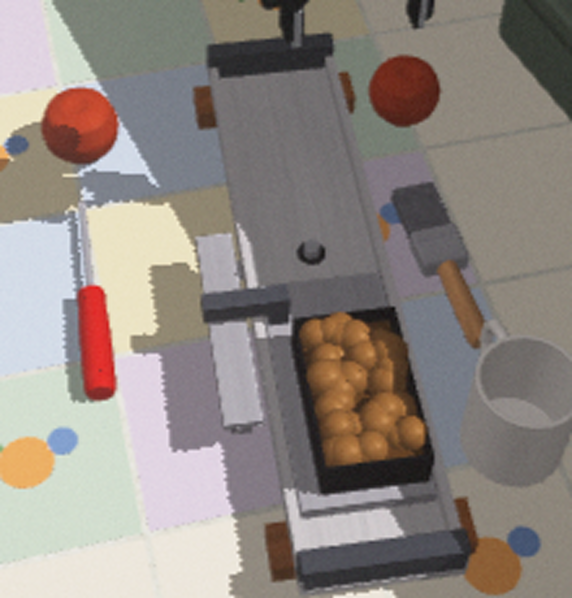

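View pics/wrist0z.png

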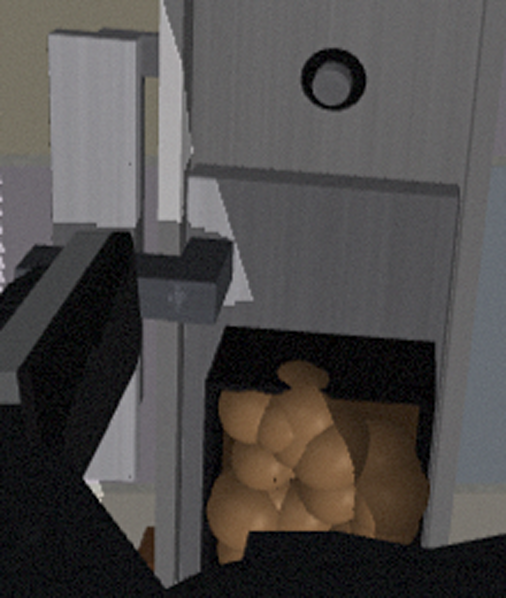

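```bash
python3 - <<'E'
import cv2,pickle,numpy as np
d=pickle.load(open("f0.pkl","rb"))
def z(n,x0,y0,w,h,k):
    c=d[n]["pixels"][y0:y0+h,x0:x0+w];c=cv2.resize(c,None,fx=k,fy=k,interpolation=cv2.INTER_CUBIC)
    c=cv2.convertScaleAbs(c,alpha=1.4,beta=10)
    for i in range(0,w,10):
        cv2.line(c,(i*k,0),(i*k,6),(0,255,0),1);cv2.putText(c,str(x0+i),(i*k,16),0,.35,(0,255,0),1)
    for i in range(0,h,10):
        cv2.line(c,(0,i*k),(6,i*k),(0,255,0),1);cv2.putText(c,str(y0+i),(8,i*k+4),0,.35,(0,255,0),1)
    return c
cv2.imwrite("pics/zs.png",z("side",300,255,75,70,8))
cv2.imwrite("pics/zc.png",z("scene",240,230,95,60,8))
cv2.imwrite("pics/zw.png",z("wrist",145,225,95,70,8))
E
```

```text
(no output)
```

View pics/zs.png

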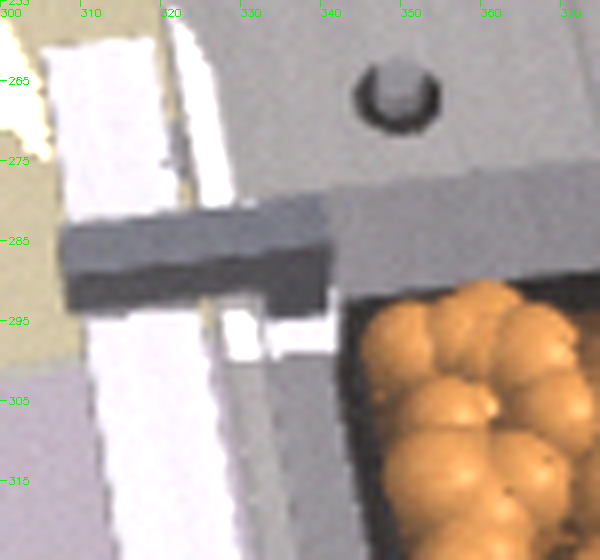

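View pics/zc.png

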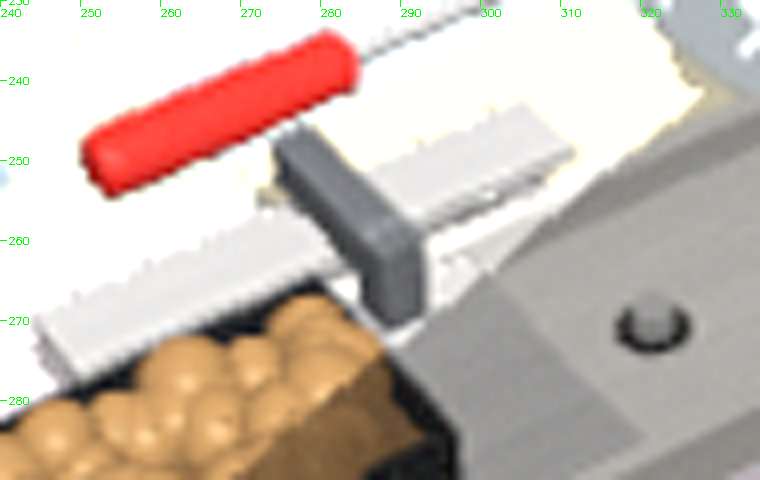

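View pics/zw.png

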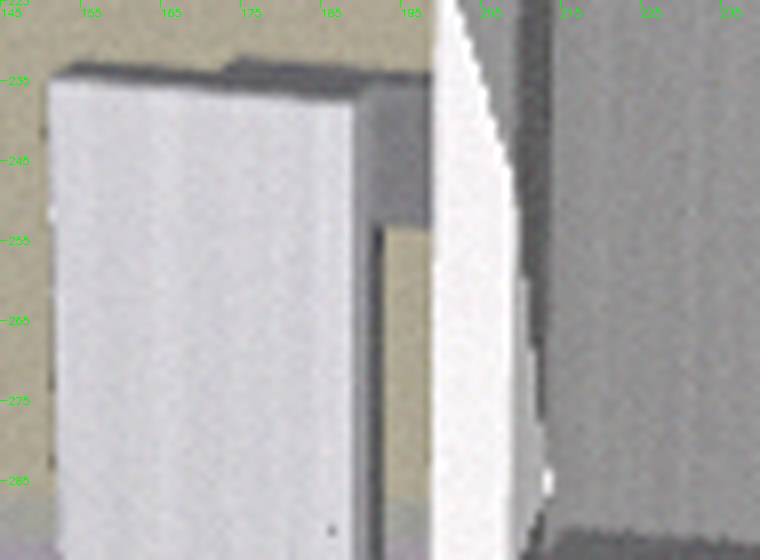

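```bash
cat > h.py <<'E'
import numpy as np
def ray(f,u,v):
    d=f["R"].T@np.linalg.solve(f["mtx"],[u,v,1]);c=-f["R"].T@f["t"];return c,d/np.linalg.norm(d)
def tri(*obs):
    A=np.zeros((3,3));b=np.zeros(3);L=[]
    for f,u,v in obs:
        c,d=ray(f,u,v);P=np.eye(3)-np.outer(d,d);A+=P;b+=P@c;L.append((c,P))
    X=np.linalg.solve(A,b);return X,[round(1e3*np.linalg.norm(P@(X-c)),1) for c,P in L]
def plane(f,u,v,z):
    c,d=ray(f,u,v);return c+d*(z-c[2])/d[2]
E
python3 - <<'E'
import pickle;from h import *
np.set_printoptions(precision=4,suppress=True)
d=pickle.load(open("f0.pkl","rb"));S,C,W=d["side"],d["scene"],d["wrist"]
def p(n,*o):
    X,r=tri(*o);print(n,X,r);return X
pin=p("pin",(S,350.2,265.2),(C,321.8,269),(W,274.3,256.5))
fo=p("bar far out",(S,305.6,261),(C,305.2,243.1),(W,151.3,234.8))
fi=p("bar far in",(S,319.4,260),(C,311.9,249),(W,189.4,237.5))
no=p("bar near out",(S,316.2,335.4),(C,244.4,270.3))
ni=p("bar near in",(S,330.8,332.3),(C,249.4,277.8))
lo=p("lug rear top out",(S,308.2,289.2),(C,274.4,248.1))
lf=p("lug front top out",(S,307.2,283.5),(C,277.5,245.6))
p("lug rear top in",(S,341.2,285),(W,223.5,359.1))
a=(fo+fi-no-ni)/2;th=np.arctan2(-a[0],a[1]);print("yaw",th,np.linalg.norm(a))
R=np.array([[np.cos(th),np.sin(th)],[-np.sin(th),np.cos(th)]])
for n,X in dict(fo=fo,fi=fi,no=no,ni=ni,lo=lo,lf=lf).items():print(n,R@(X-pin)[:2])
for n,f,u,v in(("apple side",S,261,218),("apple scene",C,335,211)):print(n,plane(f,u,v,.031))
# far end stop, rear
print(plane(S,230+275/2.6,170+55/2.6,.06))
E
```

```text
pin [ 0.5909 -0.0356  0.036 ] [np.float64(1.5), np.float64(1.3), np.float64(0.9)]
bar far out [ 0.4967 -0.0136  0.0488] [np.float64(0.6), np.float64(0.7), np.float64(1.2)]
bar far in [ 0.5264 -0.0158  0.0483] [np.float64(1.5), np.float64(1.3), np.float64(1.4)]
bar near out [ 0.4806 -0.1916  0.0455] [np.float64(2.4), np.float64(2.4)]
bar near in [ 0.5098 -0.1939  0.0456] [np.float64(0.3), np.float64(0.3)]
lug rear top out [ 0.4849 -0.1013  0.0712] [np.float64(1.0), np.float64(1.0)]
lug front top out [ 0.4853 -0.0911  0.0751] [np.float64(0.1), np.float64(0.1)]
lug rear top in [ 0.5514 -0.1091  0.0735] [np.float64(0.2), np.float64(0.2)]
yaw -0.09154206950717118 0.17881615559147565
fo [-0.0959  0.0133]
fi [-0.0661  0.0138]
no [-0.0956 -0.1654]
ni [-0.0664 -0.165 ]
lo [-0.0996 -0.0751]
lf [-0.1001 -0.0649]
apple side [0.4223 0.1514 0.031 ]
apple scene [0.4229 0.1529 0.031 ]
[0.6103 0.1709 0.06  ]
```

Request:
step_arm(plan=[[[-1.1,-1.3,0,0.123],[-2.2,-2.6,-1,0.246],[-3.3,-3.9,-2,0.369],[-4.4,-5.2,-3,0.492],[-5.5,-6.5,-4,0.615],[-6.6,-7.8,-5,0.738],[-7.7,-9.1,-6,0.861],[-8.8,-10.4,-7,0.984],[-9.9,-11.7,-8,1.107],[-11,-13,-9,1.23],[-12,-14,-10,1.353],[-12.7,-14.8,-11,1.476]]], jaw=1, force=40)

```text
clock: 1.15
position: [0.4969, -0.149, 0.2937]
tool_rot: [-3.141, 0.001, 1.481]
force: [0.2, 0.6, 0.5]
grip_width: 0.0001
```

Request:
step_arm(plan=[[[0,0,0,0],[0,0,0,0]]])

```text
clock: 1.32
position: [0.4967, -0.1494, 0.2935]
tool_rot: [-3.14, 0.001, 1.477]
force: [0.8, 0.9, 0.2]
grip_width: -0.0
```

```bash
cat > look.py <<'E'
import sys,cv2,pickle
from workcell import bot
import numpy as np
np.set_printoptions(precision=4,suppress=True)
t=sys.argv[1];s=bot.observe();print({k:s[k] for k in("clock","position","tool_rot","force","grip_width")})
d={n:bot.grab_frame(n) for n in("scene","side","wrist")}
pickle.dump(d,open(f"f{t}.pkl","wb"))
a=cv2.resize(d["scene"]["pixels"][150:350,190:430],None,fx=1.65,fy=1.65,interpolation=cv2.INTER_CUBIC)
b=cv2.resize(d["side"]["pixels"][130:400,210:450],None,fx=1.65,fy=1.65,interpolation=cv2.INTER_CUBIC)
h=max(a.shape[0],b.shape[0]);a=cv2.copyMakeBorder(a,0,h-a.shape[0],0,0,cv2.BORDER_CONSTANT)
cv2.imwrite(f"pics/l{t}.png",np.hstack([a,b]))
E
python3 look.py 1
```

```text
{'clock': 1.3167, 'position': array([ 0.4967, -0.1494,  0.2935]), 'tool_rot': array([-3.1402,  0.0006,  1.4767]), 'force': array([0.7775, 0.8632, 0.161 ]), 'grip_width': -1.823474997561795e-05}
```

View pics/l1.png

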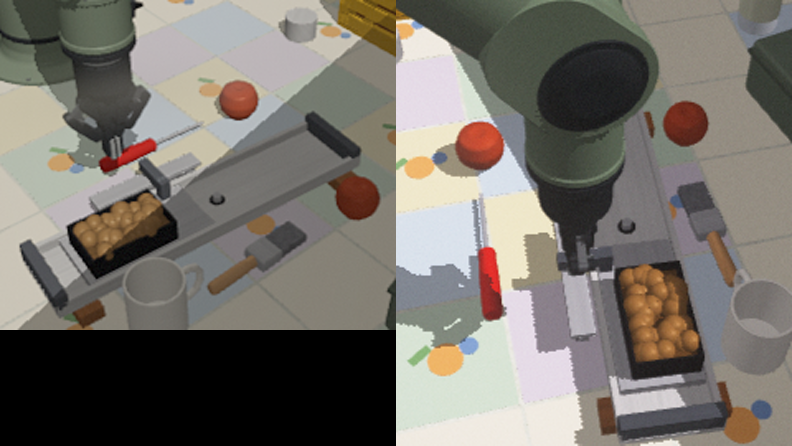

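```bash
python3 - <<'E'
import cv2,pickle,numpy as np
from h import *
d=pickle.load(open("f1.pkl","rb"))
def z(n,x0,y0,w,h,k):
    c=d[n]["pixels"][y0:y0+h,x0:x0+w].copy();c=cv2.resize(c,None,fx=k,fy=k,interpolation=cv2.INTER_CUBIC)
    c=cv2.convertScaleAbs(c,alpha=1.8,beta=20)
    f=d[n]
    # reference marks below TCP by L mm, offset +-s along track y
    for L in (.1,.12,.14,.155,.173,.186):
        for s in(-.03,-.015,0,.015,.03):
            X=np.array([.4967+.0914*s,-.1494+.9958*s,.2935-L]);q=f["mtx"]@(f["R"]@X+f["t"]);q=q[:2]/q[2]
            u=int((q[0]-x0)*k);v=int((q[1]-y0)*k);cv2.circle(c,(u,v),2,(0,0,255),-1)
            if s==.03:cv2.putText(c,str(L),(u+4,v),0,.4,(255,0,255),1)
    return c
a=z("scene",220,180,75,80,7);b=z("side",290,200,60,100,5)
h=max(a.shape[0],b.shape[0]);a,b=[cv2.copyMakeBorder(i,0,h-i.shape[0],0,0,0) for i in(a,b)]
cv2.imwrite("pics/fz.png",cv2.resize(np.hstack([a,b]),None,fx=.95,fy=.95))
E
```

```text
(no output)
```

View pics/fz.png

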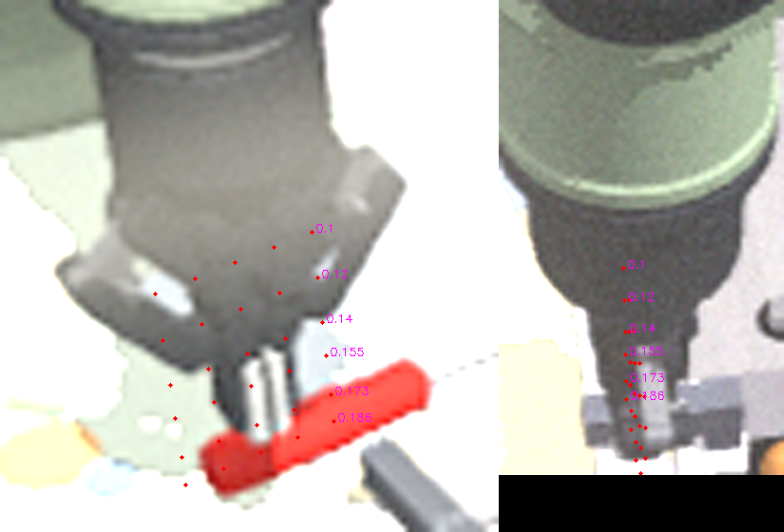

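Request:
step_arm(plan=[[[0.1,0,-2,0],[0.1,0,-4,0],[0.1,0,-5.5,0],[0.1,0,-6.4,0],[0.1,0,-6.4,0]]])

```text
clock: 1.88
position: [0.4987, -0.1475, 0.2292]
tool_rot: [-3.141, 0.001, 1.478]
force: [-0.7, 0.3, -0.1]
grip_width: -0.0001
```

Request:
step_arm(plan=[[[0,0,-0.3,0],[0,0,-0.6,0],[0,0,-0.9,0],[0,0,-0.9,0]]])

```text
clock: 2.22
position: [0.499, -0.1475, 0.2204]
tool_rot: [-3.142, 0.001, 1.478]
force: [1.5, 0.7, 1.6]
grip_width: 0.0002
```

Request:
step_arm(plan=[[[0,0,-0.2,0],[0,0,-0.4,0],[0,0,-0.4,0]]])

```text
clock: 2.47
position: [0.4991, -0.1475, 0.2163]
tool_rot: [3.141, 0.001, 1.478]
force: [1.2, 1.1, 3.2]
grip_width: 0.0001
```

```bash
python3 look.py 2
```

```text
{'clock': 2.4667, 'position': array([ 0.4991, -0.1475,  0.2163]), 'tool_rot': array([3.1414, 0.0006, 1.4782]), 'force': array([1.1705, 1.1353, 3.2018]), 'grip_width': 0.0001256660925556845}
```

View pics/l2.png

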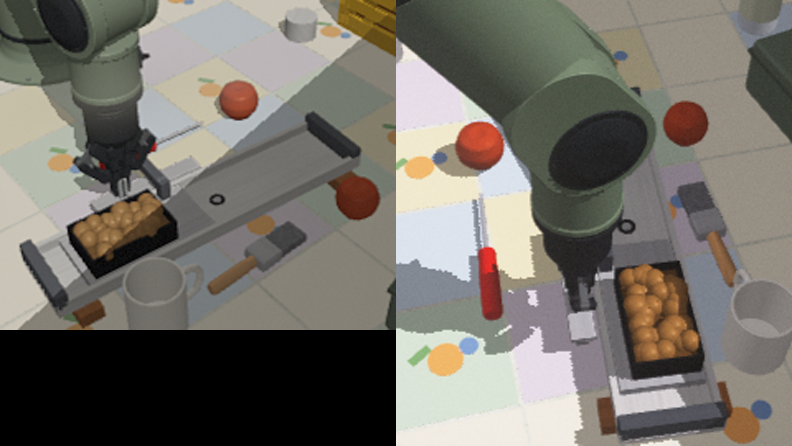

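Request:
step_arm(plan=[[[0,0,-0.2,0],[0,0,-0.2,0]]])

```text
clock: 2.78
position: [0.4991, -0.1475, 0.2143]
tool_rot: [3.141, 0.001, 1.478]
force: [-0.4, 0.9, 3.2]
grip_width: -0.0
```

Request:
step_arm(plan=[[[0,0,-0.15,0],[0,0,-0.15,0]]])

```text
clock: 2.95
position: [0.4991, -0.1475, 0.2126]
tool_rot: [3.141, 0.001, 1.478]
force: [0.5, 0.0, 4.3]
grip_width: 0.0001
```

Request:
step_arm(plan=[[[0,0,-0.1,0],[0,0,-0.1,0]]])

```text
clock: 3.12
position: [0.4991, -0.1475, 0.2115]
tool_rot: [3.141, 0.001, 1.478]
force: [0.1, 0.4, 4.0]
grip_width: 0.0001
```

```bash
python3 look.py 3; python3 - <<'E'
import cv2,pickle
d=pickle.load(open("f3.pkl","rb"))
c=d["scene"]["pixels"][220:300,250:350];cv2.imwrite("pics/z3.png",cv2.resize(c,None,fx=6,fy=6,interpolation=cv2.INTER_CUBIC))
E
```

```text
{'clock': 3.1167, 'position': array([ 0.4991, -0.1475,  0.2115]), 'tool_rot': array([3.1414, 0.0005, 1.4782]), 'force': array([0.0838, 0.364 , 3.9985]), 'grip_width': 9.91610497914787e-05}
```

View pics/z3.png

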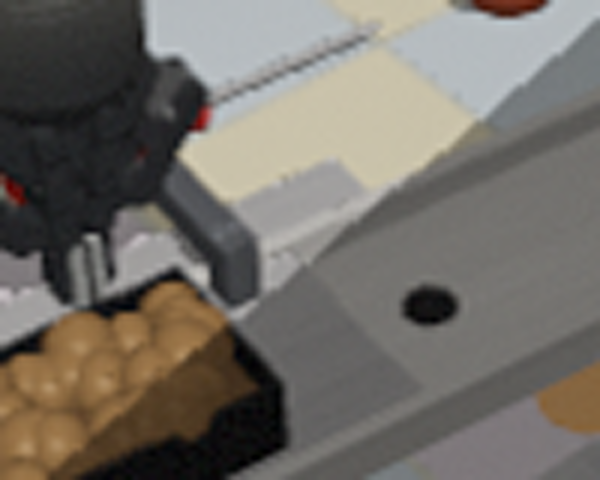

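Request:
step_arm(plan=[[[0.03,0.4,0,0],[0.07,0.8,0,0],[0.11,1.2,0,0],[0.14,1.6,0,0],[0.18,2.0,0,0],[0.22,2.4,0,0],[0.26,2.8,0,0],[0.29,3.2,0,0],[0.33,3.6,0,0],[0.37,4.0,0,0],[0.37,4.0,0,0]]])

```text
clock: 4.18
position: [0.5031, -0.1069, 0.2118]
tool_rot: [3.141, 0.0, 1.479]
force: [0.3, 0.7, 5.1]
grip_width: -0.0
```

```bash
python3 look.py 4; python3 - <<'E'
import cv2,pickle
d=pickle.load(open("f4.pkl","rb"))
c=d["scene"]["pixels"][200:300,240:350];cv2.imwrite("pics/z4.png",cv2.resize(c,None,fx=6,fy=6,interpolation=cv2.INTER_CUBIC)[:,:])
E
```

```text
{'clock': 4.1833, 'position': array([ 0.5031, -0.1069,  0.2118]), 'tool_rot': array([3.1408, 0.0005, 1.4787]), 'force': array([0.2884, 0.7323, 5.0916]), 'grip_width': -1.910328947169479e-05}
```

View pics/z4.png

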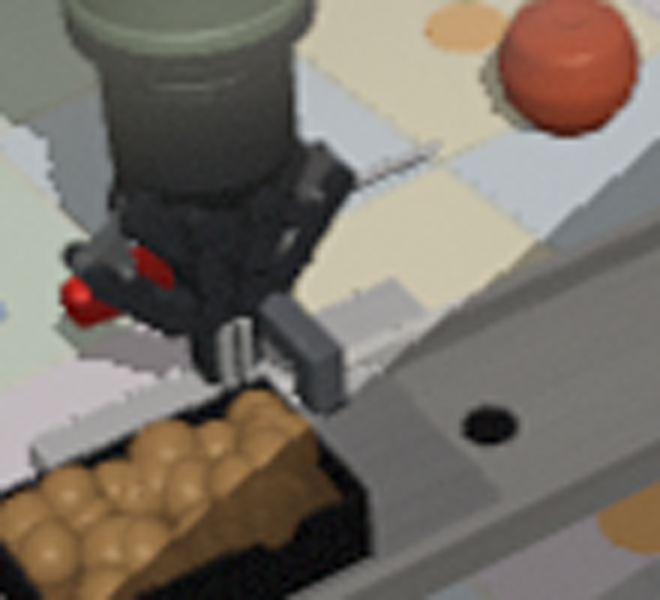

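Request:
step_arm(plan=[[[0.03,0.4,-0.03,0],[0.07,0.8,-0.03,0],[0.11,1.2,-0.03,0],[0.14,1.6,-0.03,0],[0.18,2.0,-0.03,0],[0.22,2.4,-0.03,0],[0.26,2.8,-0.03,0],[0.29,3.2,-0.03,0],[0.33,3.6,-0.03,0],[0.37,4.0,-0.03,0],[0.37,4.0,-0.03,0]]])

```text
clock: 5.25
position: [0.5069, -0.0671, 0.2117]
tool_rot: [3.14, 0.0, 1.478]
force: [0.5, -2.9, 6.9]
grip_width: 0.0
```

```bash
python3 look.py 5; python3 - <<'E'
import cv2,pickle
d=pickle.load(open("f5.pkl","rb"))
c=d["scene"]["pixels"][200:300,240:350];cv2.imwrite("pics/z5.png",cv2.resize(c,None,fx=6,fy=6,interpolation=cv2.INTER_CUBIC)[:,:])
E
```

```text
{'clock': 5.25, 'position': array([ 0.5069, -0.0671,  0.2117]), 'tool_rot': array([3.1402, 0.0003, 1.4785]), 'force': array([ 0.5323, -2.933 ,  6.9189]), 'grip_width': 4.563417996393213e-05}
```

View pics/z5.png

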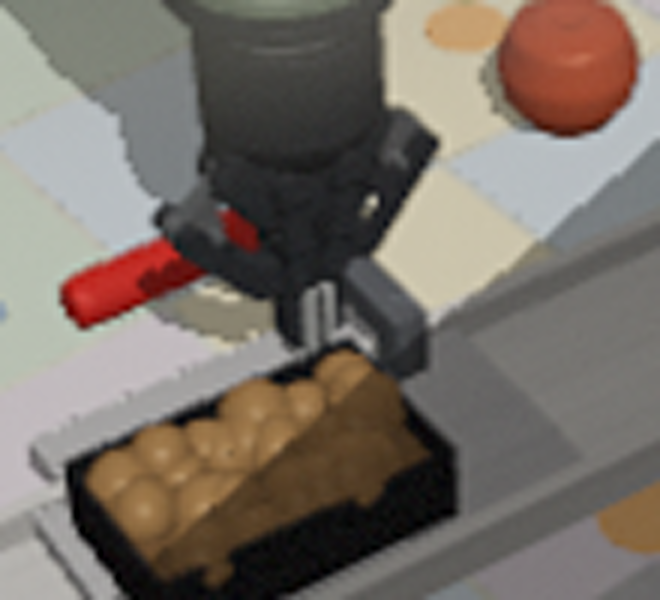

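Request:
step_arm(plan=[[[0.04,0.45,0,0],[0.08,0.9,0,0],[0.12,1.35,0,0],[0.17,1.8,0,0],[0.21,2.25,0,0],[0.25,2.7,0,0],[0.29,3.15,0,0],[0.33,3.6,0,0],[0.37,4.05,0,0],[0.41,4.5,0,0],[0.45,4.95,0,0],[0.5,5.4,0,0]]])

```text
clock: 6.4
position: [0.5117, -0.014, 0.2117]
tool_rot: [3.141, 0.001, 1.477]
force: [-1.6, -9.6, 9.6]
grip_width: -0.0002
```

Request:
step_arm(plan=[[[0.04,0.45,0,0],[0.08,0.9,0,0],[0.12,1.35,0,0],[0.17,1.8,0,0],[0.21,2.25,0,0],[0.25,2.7,0,0],[0.29,3.15,0,0],[0.33,3.6,0,0],[0.37,4.05,0,0],[0.41,4.5,0,0],[0.45,4.95,0,0],[0.5,5.4,0,0]]])

```text
clock: 7.4
position: [0.5164, 0.0392, 0.2117]
tool_rot: [-3.141, 0.003, 1.476]
force: [-1.6, -8.4, 9.1]
grip_width: 0.0003
```

```bash
python3 look.py 6
```

```text
{'clock': 7.4, 'position': array([0.5164, 0.0392, 0.2117]), 'tool_rot': array([-3.1414,  0.0028,  1.4763]), 'force': array([-1.5933, -8.4051,  9.0782]), 'grip_width': 0.00025351683991089335}
```

View pics/l6.png

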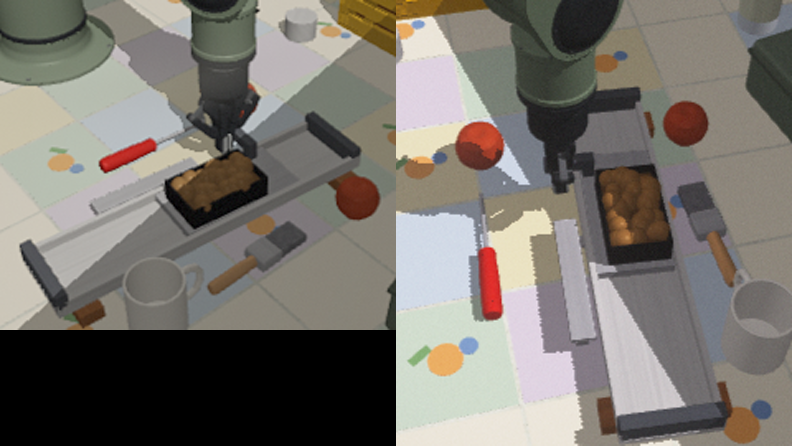

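Request:
step_arm(plan=[[[-0.05,-0.5,0,0],[-0.1,-1.0,0,0],[-0.1,-1.0,0.5,0],[-0.1,-1.0,1.0,0],[-0.05,-0.5,1.0,0],[0,0,1.0,0],[0.03,0.3,1.0,0],[0.05,0.6,1.0,0],[0.08,0.9,1.0,0],[0.11,1.2,1.0,0],[0.14,1.5,1.0,0]]])

```text
clock: 8.47
position: [0.518, 0.0551, 0.2217]
tool_rot: [3.141, 0.002, 1.477]
force: [0.7, -7.1, 5.6]
grip_width: -0.0
```

Request:
step_arm(plan=[[[0.04,0.45,0,0],[0.08,0.9,0,0],[0.12,1.35,0,0],[0.17,1.8,0,0],[0.21,2.25,0,0],[0.25,2.7,0,0],[0.29,3.15,0,0],[0.33,3.6,0,0],[0.37,4.05,0,0],[0.41,4.5,0,0]]])

```text
clock: 9.3
position: [0.522, 0.1, 0.2216]
tool_rot: [-3.141, 0.004, 1.477]
force: [-1.4, -7.1, 6.3]
grip_width: -0.0
```

```bash
python3 look.py 7
```

```text
{'clock': 9.3, 'position': array([0.522 , 0.1   , 0.2216]), 'tool_rot': array([-3.1415,  0.0038,  1.477 ]), 'force': array([-1.394 , -7.1229,  6.3212]), 'grip_width': -2.9077287779695215e-05}
```

View pics/l7.png

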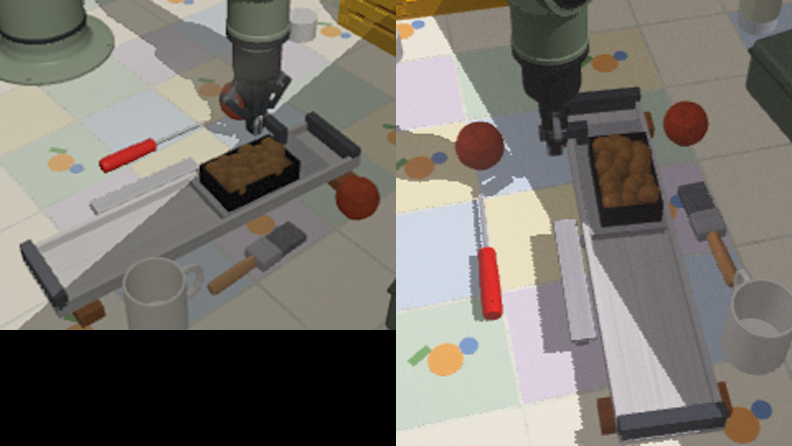

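Request:
step_arm(plan=[[[0.03,0.3,0,0],[0.05,0.6,0,0],[0.08,0.9,0,0],[0.11,1.2,0,0],[0.14,1.5,0,0],[0.17,1.8,0,0],[0.2,2.1,0,0],[0.22,2.4,0,0]]])

```text
clock: 10.12
position: [0.5241, 0.1243, 0.2215]
tool_rot: [-3.141, 0.003, 1.478]
force: [-1.1, -6.3, 3.8]
grip_width: -0.0
```

Request:
step_arm(plan=[[[0.02,0.2,0,0],[0.04,0.4,0,0],[0.05,0.6,0,0]]])

```text
clock: 10.37
position: [0.5246, 0.1298, 0.2215]
tool_rot: [-3.141, 0.005, 1.477]
force: [-0.8, -6.0, 4.7]
grip_width: -0.0
```

```bash
python3 look.py 8
```

```text
{'clock': 10.3667, 'position': array([0.5246, 0.1298, 0.2215]), 'tool_rot': array([-3.1411,  0.0046,  1.4769]), 'force': array([-0.82  , -6.034 ,  4.6727]), 'grip_width': -4.095394571586946e-05}
```

View pics/l8.png

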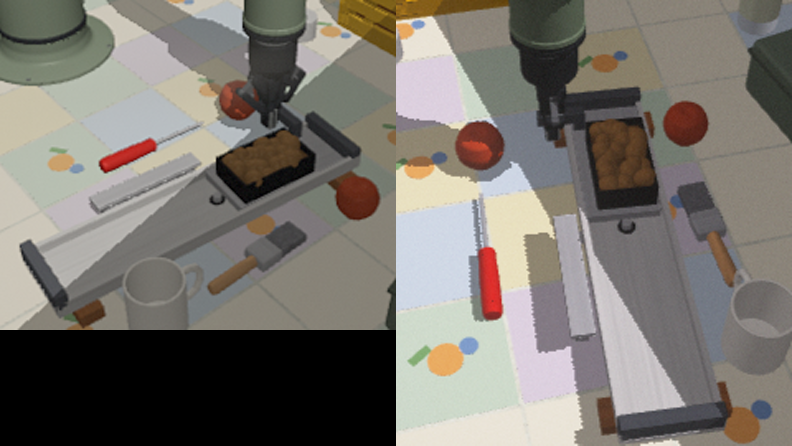

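Request:
step_arm(plan=[[[0.02,0.2,0,0],[0.02,0.3,0,0]]])

```text
clock: 10.68
position: [0.5249, 0.1329, 0.2214]
tool_rot: [-3.141, 0.004, 1.477]
force: [1.2, -5.7, 3.4]
grip_width: -0.0003
```

Request:
step_arm(plan=[[[0.02,0.2,0,0],[0.02,0.2,0,0]]])

```text
clock: 10.85
position: [0.5251, 0.1348, 0.2214]
tool_rot: [-3.141, 0.005, 1.477]
force: [0.6, -4.1, 3.6]
grip_width: -0.0002
```

```bash
python3 look.py 9; python3 - <<'E'
import cv2,pickle
d=pickle.load(open("f9.pkl","rb"))
c=d["scene"]["pixels"][200:300,310:430];cv2.imwrite("pics/z9.png",cv2.resize(c,None,fx=6,fy=6,interpolation=cv2.INTER_CUBIC)[:,:])
E
```

```text
{'clock': 10.85, 'position': array([0.5251, 0.1348, 0.2214]), 'tool_rot': array([-3.141 ,  0.0047,  1.477 ]), 'force': array([ 0.5846, -4.1357,  3.5787]), 'grip_width': -0.00021853054641586992}
```

View pics/z9.png

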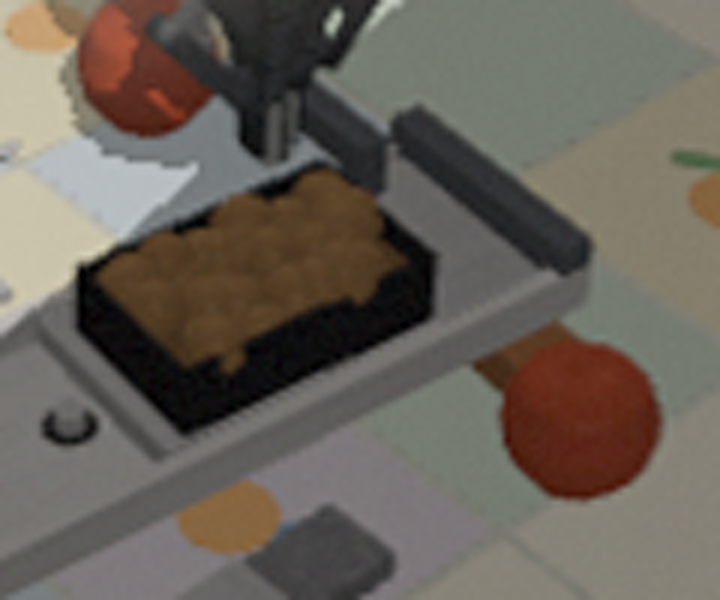

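Request:
step_arm(plan=[[[0.02,0.2,0,0],[0.02,0.2,0,0],[0.02,0.2,0,0]]])

```text
clock: 11.25
position: [0.5252, 0.1354, 0.2214]
tool_rot: [-3.14, 0.007, 1.476]
force: [-1.7, -14.4, 7.1]
grip_width: 0.0002
```

Request:
step_arm(plan=[[[0.02,0.2,0,0],[0.02,0.2,0,0],[0.02,0.2,0,0]]])

```text
clock: 11.5
position: [0.5253, 0.1358, 0.2214]
tool_rot: [-3.14, 0.009, 1.474]
force: [-1.9, -14.4, 10.0]
grip_width: 0.0003
```

```bash
python3 look.py 10; python3 - <<'E'
import cv2,pickle
from h import *
d=pickle.load(open("f10.pkl","rb"))
k=8;x0,y0=320,185
c=cv2.convertScaleAbs(cv2.resize(d["side"]["pixels"][y0-10:y0+95,x0-20:x0+75],None,fx=6,fy=6,interpolation=cv2.INTER_CUBIC),alpha=1.5)[:600]
cv2.imwrite("pics/z10.png",c)
E
```

```text
{'clock': 11.5, 'position': array([0.5253, 0.1358, 0.2214]), 'tool_rot': array([-3.1397,  0.0094,  1.4741]), 'force': array([ -1.931 , -14.3562,   9.9637]), 'grip_width': 0.00025250838578846376}
```

View pics/z10.png

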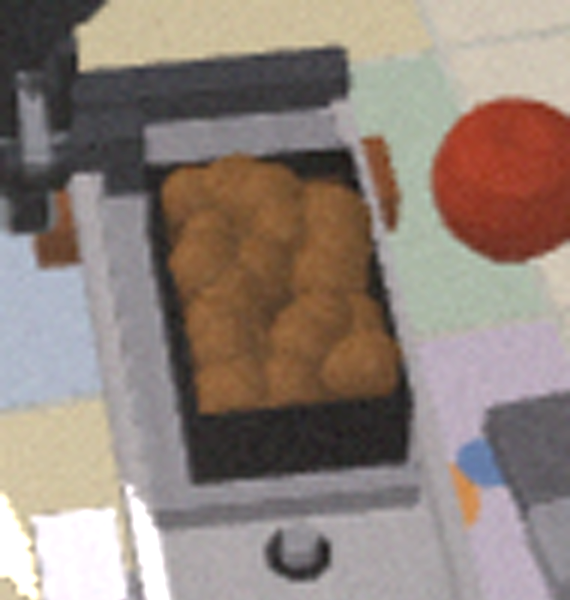

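Request:
step_arm(plan=[[[-0.05,-0.5,0,0],[-0.09,-1.0,0,0],[-0.18,-2.0,0,0],[-0.27,-3.0,0,0],[-0.27,-3.0,2.0,0],[-0.27,-3.0,5.0,0],[-0.27,-3.0,9.0,0],[-0.27,-3.0,13.0,0],[-1.5,-6.0,16.0,0],[-3,-9.0,18.0,0],[-5,-12.0,20.0,0],[-5,-12.0,20.0,0]]])

```text
clock: 12.65
position: [0.4731, 0.0102, 0.4245]
tool_rot: [3.14, 0.012, 1.468]
force: [2.2, -0.8, 0.7]
grip_width: 0.0
```

```bash
python3 look.py 11; python3 - <<'E'
import pickle,cv2
d=pickle.load(open("f11.pkl","rb"));e=pickle.load(open("f0.pkl","rb"))
import numpy as np
cv2.imwrite("pics/s11.png",d["side"]["pixels"]);
c=cv2.convertScaleAbs(cv2.resize(d["scene"]["pixels"][200:300,300:420],None,fx=6,fy=6,interpolation=cv2.INTER_CUBIC),alpha=1.4);cv2.imwrite("pics/z11.png",c)
E
```

```text
{'clock': 12.65, 'position': array([0.4731, 0.0102, 0.4245]), 'tool_rot': array([3.1401, 0.0116, 1.4679]), 'force': array([ 2.2375, -0.77  ,  0.7213]), 'grip_width': 3.593765148857283e-05}
```

View pics/s11.png

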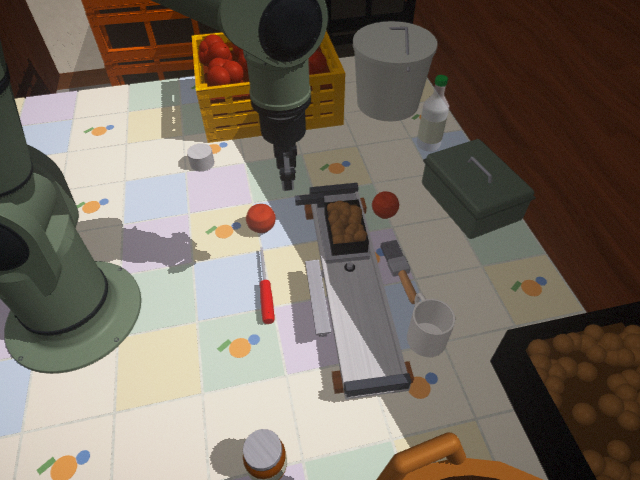

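View pics/z11.png

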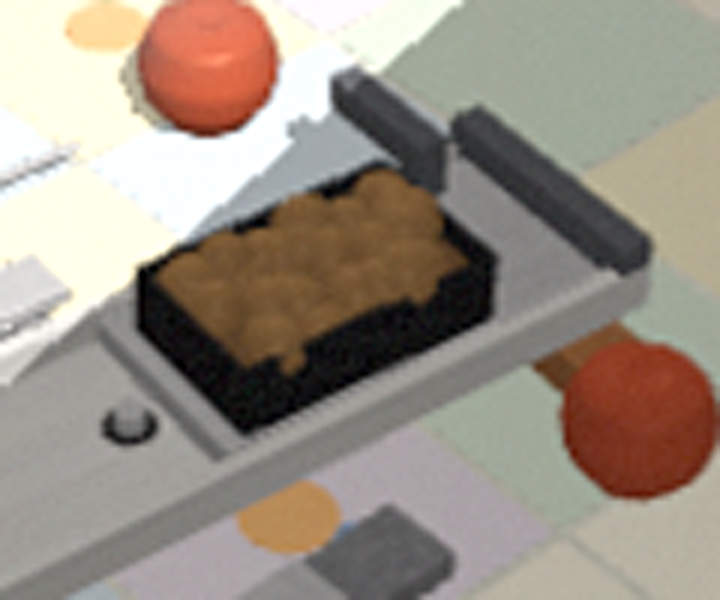

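Request:
step_arm(plan=[[[0,0,0,0],[0,0,0,0],[0,0,0,0],[0,0,0,0]]])

```text
clock: 13.13
position: [0.4753, 0.0157, 0.421]
tool_rot: [-3.14, 0.009, 1.474]
force: [-0.3, -0.0, -0.4]
grip_width: 0.0002
```

```bash
python3 - <<'E'
import pickle,cv2,numpy as np
from h import *
from workcell import bot
e=pickle.load(open("f0.pkl","rb"))
d={n:bot.grab_frame(n) for n in("scene","side")}
def red(p):
    m=((p[...,2].astype(int)>90)&(p[...,2].astype(int)>2.2*p[...,1])&(p[...,2].astype(int)>2.2*p[...,0])).astype(np.uint8)
    n,l,s,c=cv2.connectedComponentsWithStats(m);return [(s[i,4],c[i].round(1).tolist()) for i in range(1,n) if s[i,4]>150]
for n in d:
    print(n,red(e[n]["pixels"]),"\n   ",red(d[n]["pixels"]))
# pin/bar patch match old vs new (template match in small window)
for n,(u,v,r) in dict(side=(350,265,7),scene=(322,269,6)).items():
    t=e[n]["pixels"][v-r:v+r,u-r:u+r];w=d[n]["pixels"][v-r-6:v+r+6,u-r-6:u+r+6]
    m=cv2.matchTemplate(w,t,cv2.TM_CCOEFF_NORMED);_,s,_,l=cv2.minMaxLoc(m);print("pin shift",n,l[0]-6,l[1]-6,round(s,2))
for n,b in dict(side=[(400,290,60,70),(375,235,45,70),(235,425,60,55),(255,245,25,80),(180,140,40,35)]).items():
    for x,y,w,h in b:
        t=e[n]["pixels"][y:y+h,x:x+w];W=d[n]["pixels"][y-5:y+h+5,x-5:x+w+5]
        _,s,_,l=cv2.minMaxLoc(cv2.matchTemplate(W,t,cv2.TM_CCOEFF_NORMED));print("box",(x,y),l[0]-5,l[1]-5,round(s,2))
p=cv2.resize(d["side"]["pixels"][175:245,285:385],None,fx=7,fy=7,interpolation=cv2.INTER_CUBIC);cv2.imwrite("pics/z12.png",cv2.convertScaleAbs(p,alpha=1.4))
print(bot.observe()["force"],np.abs(bot.observe()["qd"]).max())
E
```

```text
scene [(np.int32(1064), [452.3, 118.2]), (np.int32(287), [266.8, 243.8]), (np.int32(308), [406.9, 266.3])] 
    [(np.int32(983), [450.4, 117.9]), (np.int32(287), [266.8, 243.8]), (np.int32(241), [406.7, 264.3])]
side [(np.int32(2797), [133.8, 27.5]), (np.int32(196), [260.7, 43.9]), (np.int32(1542), [223.2, 59.0]), (np.int32(361), [383.5, 201.6]), (np.int32(444), [262.4, 214.9]), (np.int32(455), [266.5, 301.6])] 
    [(np.int32(2203), [127.8, 25.5]), (np.int32(1262), [220.2, 60.5]), (np.int32(326), [383.2, 200.9]), (np.int32(475), [261.9, 215.3]), (np.int32(458), [266.5, 301.6])]
pin shift side 0 0 0.82
pin shift scene 0 0 0.91
box (400, 290) 0 0 0.98
box (375, 235) 0 0 0.84
box (235, 425) 0 0 1.0
box (255, 245) 0 0 0.96
box (180, 140) 0 0 1.0
[ 0.12912884  0.5560325  -0.56767299] 0.002473539111838687
```

View pics/z12.png

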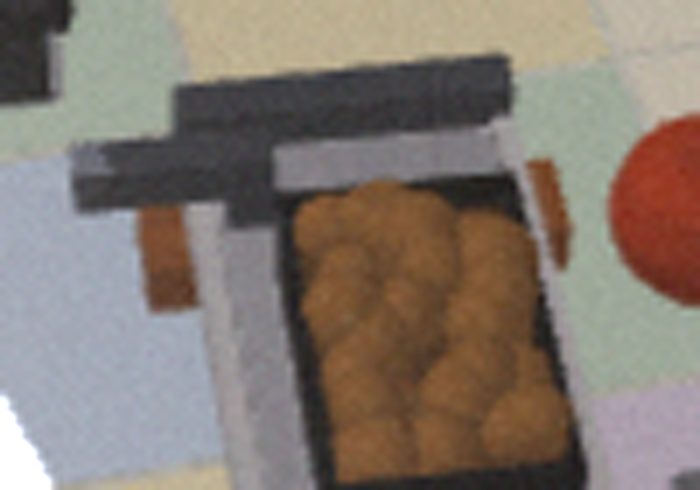

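```bash
python3 - <<'E'
import pickle
from h import *
from workcell import bot
d=pickle.load(open("f0.pkl","rb"))
X,r=tri((d["side"],295.9,199.6),(d["scene"],355.5,215.3));v=X[:2]-[.5909,-.0356]
print(X,r,v[0]*.9958-v[1]*.0914,v[0]*.0914+v[1]*.9958)
print(bot.job_done())
E
```

```text
[0.50967808 0.15407542 0.06721944] [np.float64(2.3), np.float64(2.3)] -0.09821711756617614 0.18145510193096845
the job is handed in; nothing more can be done
None
```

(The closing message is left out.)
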